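Lock the painting turntable

ROBOT

A 7-joint arm with a two-finger parallel gripper is mounted at the origin on the work surface. World frame = base frame: x ahead of the robot, y to its left, z up, the work surface at z = 0. Lengths are in mm, angles in rad, forces in N, time in s.
With the tool pointing down it reaches from about 425 to 950 mm from the base axis. Payload 4.7 kg.
Tool frame: the origin (TCP) lies at the very end of the fingers, on their centre line; the grasp point (between the pads) lies 19 mm behind it; z points along the fingers, y is the line along which they close (so a half turn about z gives the same grasp; the last joint's range is limited). The gripper opens to 87 mm and grips with 3 to 60 N. Pads are 19 mm wide; open, the fingers measure 117 mm over their backs; the gripper's body (75 mm by 190 mm) begins 51 mm behind the grasp point.
Start: joints at [1.215, 0.469, -0.049, 1.532, 0.024, 1.141, -0.082], TCP at [216.732, -639.278, 222.573] pointing down, gripper open.
Joint ranges: [-2.59, 2.59], [-0.33, 1.99], [-1.39, 1.29], [0.1, 2.45], [-1.04, 4.18], [0.21, 1.99], [-2.66, 2.66]. Speed limits (rad/s): [2.57, 2.57, 3.14, 3.14, 3.14, 3.14, 3.14].

INTERFACE

Orientations are given as [roll, pitch, yaw] about the fixed x, y, z axes, in that order (R = Rz(yaw) Ry(pitch) Rx(roll)).
In Python, from workcell import * gives the robot as it stands.
- The arm moves only by the tool play_rows, never from a script. Its argument "increments" is a list of rows, each a list of 6 numbers: the shift along the world's x, y, z in mm, then the turn, a rotation vector about the world's x, y, z in degrees. A call has exactly 8 rows; each row is the pose to reach, as a shift and turn from the pose commanded when the call began; what a row does not reach only later rows make up. A row lasts 1/12 s, in which the tool goes at most 41.7 mm and 7.16 degrees, less where a joint would pass 70% of its speed; a pose out of reach is approached as far as the arm can. A call with a gripper value outside its range is refused whole. "grip" is the opening, from 0 (shut) to 1 (fully open), set as the call begins (left out, the last holds). The fingers move at their own pace and stop on an object; "force" is the grip in N (left out, the last holds). Time passes only in rows, so rows that repeat a pose let the fingers close, or fill a call up. It gives the time, the measured TCP pose, the force, the opening and the grip force at its end, in the units of the state.
- sense(): the state, without advancing time (a new reading comes with each control period).
- camera(name): name is "side" or "top" or "wrist"; returns a dict with "frame" (400x640x3 uint8, blue, green, red), "range_z" (400x640 float32, mm along the optical axis (not along the pixel's ray), 0 where there is no reading), "camera_matrix" (3x3 intrinsics, pixels), "cam_to_world" (4x4, takes a point from camera to world coordinates); the wrist camera has in their place "tool_from_camera" (4x4, takes a point from camera to tool coordinates, whose origin is the TCP and whose axes are the flange's). Camera axes: x right, y up, looking along -z (the intrinsics and any distortion apply to the point x, -y, -z); pixel columns grow to the right and rows downward; lengths in mm; the calibration is good to about 2 mm. A picture is of the moment at which its call begins: read the wrist's pose just before it.
- finish_job(): hands the job in; it is judged then, once.
The state is a dict: "time_s": time; "joints": joint angles; "qd": joint speeds; "joint_efforts": joint torques, N m; "position": TCP position; "eef_rot": TCP orientation; "wrist_force": force on the tool from outside, world axes, zero at the start; "wrist_torque": the same for the moment, N m; "grip_width": finger opening in mm; "grip_force": force on a finger pad.
Only numpy, scipy, OpenCV 4.12 (cv2) and the standard library are available. Lean on these libraries where they do the work, as an engineer would, in place of code of your own. Each camera call takes 0.05 s, during which the arm holds its last target. There are 200 camera calls.

TASK

Lock the painting turntable so that it cannot turn while the model house on it is painted: with the fingertips push the disc round by its upright peg until the slot in its rim faces the sliding bar, then push the bar by its post into the slot as far as it goes, and move clear. Only push, lift nothing; leave the model house standing in the middle of the disc without touching it, and do not disturb the bottle, cup or brush.

Things in the scene. Friction and masses are not known exactly. Their poses are not given: they have to be found in the camera images.
- turntable: Grey fixed foot of the turntable, standing on a 3 mm thick cutting mat (mat top at z = 0.003). Origin: on the disc's vertical axis, on the underside of the foot; z up. The bar's guide, 40 mm wide, runs out from the foot along the foot's own -x to 172 mm from the axis, with cheeks 29 mm high on either side of the bar. The bar slides along the foot's x axis. Nothing of the guide is higher than 29 mm above the origin.
- disc (a joint): Angle (rad) of the aluminium disc about its vertical axis: 0 when its slot faces the bar, growing counter-clockwise seen from above. It has no end stops, turns freely either way against light friction (about 0.07 N m, some 1 N at the peg) and stays where it is left. The disc is 160 mm across and 12 mm thick, its top 30 mm above the foot's origin. It has one straight slot in the rim, 20 mm wide, reaching from the rim in to 45 mm from the axis.
- slot (a point): Point in the middle of the disc's slot, at the level of the disc's top, 63 mm from the axis; it turns with the disc.
- bar_line (a point): Fixed point on the bar's line, level with the disc's top, 63 mm from the axis: where slot must come.
- disc_peg (a point): Centre of the top of the upright dark steel peg on the disc, the thing to push: round, 14 mm across, rising 38 mm above the disc, 65 mm from the axis, opposite the slot. It turns with the disc.
- bar (a joint): Travel (m) of the locking bar towards the disc: 0 drawn back (start), 0.036 fully home at its stop. The nose meets the rim at 0.006, and the disc blocks it there unless the slot is in line. It slides against about 2 N of friction and stays where it is left. The steel bar is 16 mm wide and 10 mm thick with a rounded nose, 2 mm of play each side in the slot; the nose centres the slot if that is a few mm off.
- bar_post (a point): Centre of the top of the upright round steel post on the bar, the thing to push: 16 mm across, rising 38 mm above the bar, its top 67 mm above the foot's origin. 140 mm from the axis when drawn back, 104 mm when home. Push it towards the disc's axis.
- bar_nose (a point): Tip of the bar's rounded nose, on the bar's top face: 86 mm from the axis when drawn back, 50 mm when home.
- house: Model house, grey with a pale wooden gable roof, 48 x 38 mm and 40 mm high, loose, standing in the middle of the disc and riding round with it. Origin: centre of its underside. Not to be touched.
- paint_bottle: Dark paint bottle with a white cap, 36 mm across, 95 mm high, standing loose. Origin: centre of its underside. Leave alone.
- water_cup: Empty white cup, 66 mm across, 75 mm high, standing loose. Origin: centre of its underside. Leave alone.
- paint_brush: Flat paint brush 190 mm long with a green handle, lying on the left of the mat, loose along its own x axis. Leave alone.

How it is judged (in metres and radians):
On the way, in this order (a step that is already met when the one before it is completed fails the run):
1. the disc's slot faces the bar (horizontal distance between slot and bar_line below 0.012 m and value of joint bar below 0.012 m), for 0.1 s.
2. the bar is pushed home into the slot (horizontal distance between slot and bar_line below 0.007 m and value of joint bar above 0.031 m), for 0.2 s.
At the end, for the whole second after the job is handed in: The bar is in the disc's slot, pushed at least 31 mm of its 36 mm travel, the slot within 7 mm of the bar's line; the house stands upright and still within 15 mm of the disc's axis (all of step 2 and angular speed of house below 0.1 rad/s and linear speed of house below 0.02 m/s and horizontal distance between house and turntable below 0.015 m and angle between house's own z axis and vertical below 0.15 rad); the robot touches nothing.
It fails at once if the model house is touched by the robot (contact force between house and the arm above 0.5 N or contact force between house and the fingers above 0.5 N).
It fails at once if the model house is lifted, slides off the middle or tips (z of house in the frame of turntable above 0.037 m or horizontal distance between house and turntable above 0.02 m or angle between house's own z axis and vertical above 0.3 rad).
It fails at once if the paint bottle is lifted or moved more than 15 mm (distance of paint_bottle from where it was at the start of the episode above 0.015 m).
It fails at once if the water cup is lifted or moved more than 15 mm (distance of water_cup from where it was at the start of the episode above 0.015 m).
It fails at once if the brush is lifted or moved more than 15 mm (distance of paint_brush from where it was at the start of the episode above 0.015 m).
It also fails if it takes over 58 s, if anything falls off the work surface, if the arm or the gripper's body presses on something with over 40 N, if the wrist force passes 120 N, or if a joint passes its speed limit or range.

## Working session

There is one attempt and no reset: what is moved stays moved. The work goes in short steps, Python scripts to look and compute and a tool call to move; the robot and the scene stay as the last step left them, time stands still between calls to the robot, and variables do not carry over. Pictures are saved under pics/ and viewed, at most 10 in all, crops included, and the job is handed in when it is done.

Besides the shell and the picture viewer there is one more tool, called after "Call:" as name(argument=value, ...) on one line, values as JSON. play_rows: Moves the arm, as the interface text tells. Its arguments: {"type":"object","properties":{"increments":{"type":"array","items":{"type":"array","items":{"type":"number"}}},"grip":{"type":"number"},"force":{"type":"number"}},"required":["increments"]}

```bash
mkdir -p pics; cat > h.py <<'E'
from workcell import *
import numpy as np, cv2
def world(c,u,v,z=None):
    K=c["camera_matrix"]; T=np.array(c["cam_to_world"])
    d=np.array([(u-K[0][2])/K[0][0],-(v-K[1][2])/K[1][1],-1.])
    if z is None: 
        p=d*c["range_z"][int(v),int(u)]; return T[:3,:3]@p+T[:3,3]
    r=T[:3,:3]@d; return T[:3,3]+r*(z-T[2,3])/r[2]
E
python3 - <<'E'
from h import *
import pickle
for n in ("top","side"):
    c=camera(n); pickle.dump(c,open(n+".pkl","wb")); cv2.imwrite(f"pics/{n}0.png",c["frame"])
    print(n,c["cam_to_world"],c["camera_matrix"],[k for k in c])
print(sense())
E
```

```text
top [[ 6.46149015e-03  9.83198528e-01 -1.82425063e-01  4.08347890e+02]
 [-9.99961180e-01  7.44583222e-03  4.71147956e-03  4.50692130e+01]
 [ 5.99062618e-03  1.82387538e-01  9.83208471e-01  1.21275237e+03]
 [ 0.00000000e+00  0.00000000e+00  0.00000000e+00  1.00000000e+00]] [[446.7983278    0.         319.66692177]
 [  0.         446.7983278  196.4734765 ]
 [  0.           0.           1.        ]] ['frame', 'range_z', 'camera_matrix', 'cam_to_world']
side [[-8.02124681e-01  4.21066026e-01 -4.23437597e-01  2.40491935e+02]
 [-5.96860812e-01 -5.87627976e-01  5.46306263e-01  5.49399355e+02]
 [-1.87927708e-02  6.90939045e-01  7.22668712e-01  7.09255319e+02]
 [ 0.00000000e+00  0.00000000e+00  0.00000000e+00  1.00000000e+00]] [[409.48432679   0.         317.75251717]
 [  0.         409.48432679 197.90660671]
 [  0.           0.           1.        ]] ['frame', 'range_z', 'camera_matrix', 'cam_to_world']
{'time_s': 0.1, 'joints': array([ 1.21507826,  0.46936093, -0.04859675,  1.53355828,  0.0240923 ,
        1.14101474, -0.08230448]), 'qd': array([ 7.81916981e-05, -1.97401362e-03, -9.79220096e-04, -2.15667799e-03,
       -1.08495115e-03,  1.24869150e-04,  5.59093518e-05]), 'joint_efforts': array([ 3.63721529e-04, -5.09169888e+01, -8.13716976e-02, -2.36827308e+01,
       -6.15146477e-02,  3.45096050e-02,  8.12050894e-05]), 'position': array([ 216.53930722, -638.75724115,  221.61113946]), 'eef_rot': array([-3.13983738e+00,  5.35110948e-05,  3.26840687e-01]), 'wrist_force': array([ 0.32649543, -0.0222862 , -0.75196526]), 'wrist_torque': array([ 0.0071596 , -0.04976575,  0.0143604 ]), 'grip_force': 0.0, 'grip_width': 87.14497290581683}
```

View pics/top0.png

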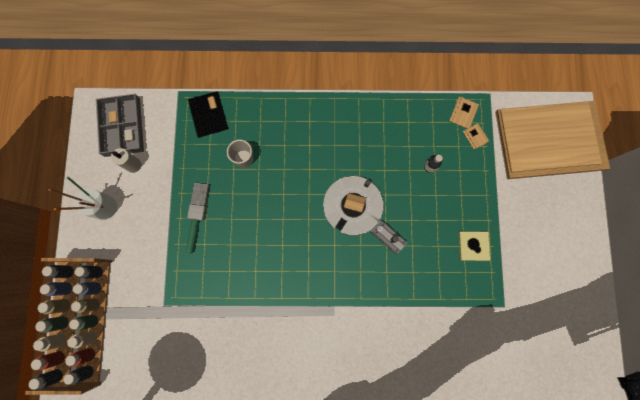

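View pics/side0.png

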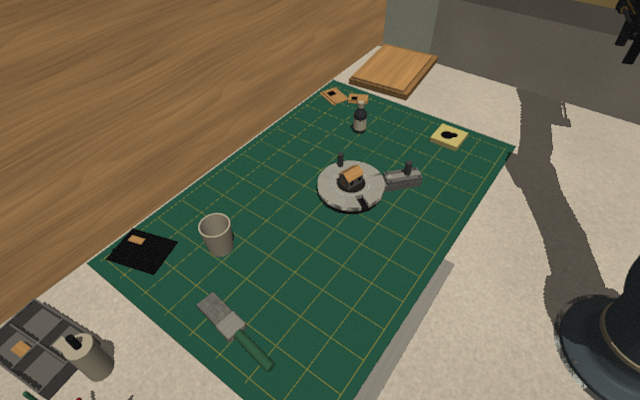

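The top view shows the disc around (353,205), with the peg near (368,183), the slot near (341,224) and the guide with its post near (390,237). I'll enlarge that area.

```bash
python3 - <<'E'
import pickle,cv2
a=pickle.load(open("top.pkl","rb"))["frame"][165:265,310:420]
cv2.imwrite("pics/topc.png",cv2.resize(a,None,fx=6,fy=6,interpolation=cv2.INTER_CUBIC)[:600])
E
```

```text
(no output)
```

View pics/topc.png

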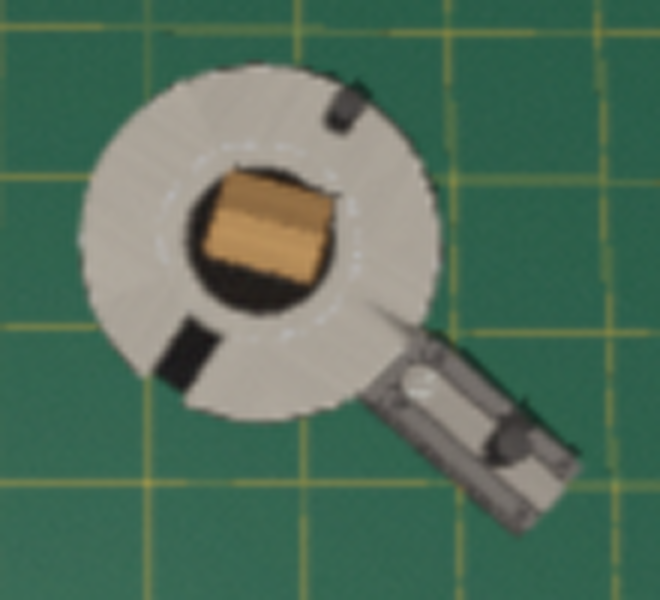

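```bash
python3 - <<'E'
from h import *
import pickle
c=pickle.load(open("top.pkl","rb"))
P=lambda a,b,z:world(c,310+(a-2.5)/6,165+(b-2.5)/6,z)
cen=P(260,243,33);print("cen",cen)
g=[P(x,y,z) for x,y,z in((582,462,32),(520,535,32))];end=sum(g)/2;print("guide end",end,np.linalg.norm(g[0]-g[1]))
for n,p in dict(slot=P(187,355,33),pegtop=P(352,95,71),pegbase=P(339,128,33),posttop=P(517,425,70),postbase=P(498,450,32),gend=end).items():
    d=p-cen; print(n,p.round(1),np.hypot(*d[:2]).round(1),np.degrees(np.arctan2(d[1],d[0])).round(1))
# ellipse of disc rim from range: points z 28..38
v,u=np.mgrid[150:270,300:430]
Q=np.array([world(c,a,b) for a,b in zip(u.ravel(),v.ravel())])
m=(abs(Q[:,2]-33)<4)&(np.hypot(*(Q-cen)[:,:2].T)<84);
print("z med",np.median(Q[m,2]),cv2.minEnclosingCircle(Q[m,:2].astype(np.float32)))
for lo in (55,):
  m=(Q[:,2]>lo)&(np.hypot(*(Q-cen)[:,:2].T)<170)
  for q in Q[m]:
    d=q-cen; print(q.round(0),np.hypot(*d[:2]).round(0),np.degrees(np.arctan2(d[1],d[0])).round(0))
for z,nm,uv in((78,"cup",(240,152)),(98,"bottle",(437,157))): print(nm,world(c,*uv,z))
E
```

```text
cen [604.47090997 -49.75078495  33.        ]
guide end [ 491.91708343 -176.90035367   32.        ] 42.68649016111453
slot [554.  -17.1  33. ] 60.2 147.1
pegtop [663.9 -87.3  71. ] 70.3 -32.3
pegbase [657.2 -85.7  33. ] 63.8 -34.3
posttop [ 520.4 -156.    70. ] 135.5 -128.4
postbase [ 513.  -154.1   32. ] 138.7 -131.2
gend [ 491.9 -176.9   32. ] 169.8 -131.5
z med 33.73962346399833 ((605.5239868164062, -49.4845085144043), 80.37666320800781)
[665. -81.  72.] 68.0 -28.0
[665. -84.  71.] 70.0 -30.0
[665. -87.  70.] 71.0 -31.0
[663. -79.  69.] 65.0 -27.0
[662. -81.  71.] 66.0 -29.0
[663. -84.  69.] 68.0 -31.0
[663. -87.  69.] 69.0 -32.0
[662. -89.  72.] 70.0 -34.0
[660. -79.  71.] 62.0 -28.0
[660. -82.  70.] 64.0 -30.0
[660. -84.  71.] 65.0 -32.0
[659. -86.  74.] 66.0 -34.0
[660. -89.  69.] 68.0 -36.0
[660. -78.  55.] 63.0 -27.0
[657. -79.  71.] 60.0 -29.0
[657. -81.  70.] 61.0 -31.0
[656. -84.  75.] 62.0 -33.0
[656. -86.  75.] 63.0 -35.0
[658. -90.  68.] 66.0 -37.0
[656. -80.  63.] 60.0 -30.0
[654. -81.  72.] 59.0 -32.0
[654. -84.  71.] 60.0 -34.0
[654. -86.  72.] 62.0 -36.0
[656. -90.  
[... 8074 characters left out ...]
4.0 -134.0
[ 511. -149.   70.] 136.0 -133.0
[ 511. -152.   66.] 138.0 -132.0
[ 511. -154.   69.] 140.0 -132.0
[ 511. -156.   70.] 142.0 -131.0
[ 511. -159.   73.] 143.0 -131.0
[ 511. -161.   71.] 146.0 -130.0
[ 510. -146.   56.] 135.0 -135.0
[ 509. -147.   65.] 136.0 -134.0
[ 508. -148.   73.] 138.0 -134.0
[ 508. -151.   73.] 139.0 -134.0
[ 508. -154.   72.] 141.0 -133.0
[ 509. -156.   70.] 143.0 -132.0
[ 509. -159.   69.] 145.0 -131.0
[ 507. -149.   55.] 139.0 -135.0
[ 506. -149.   67.] 140.0 -135.0
[ 506. -152.   67.] 142.0 -134.0
[ 506. -154.   70.] 143.0 -133.0
[ 506. -155.   75.] 145.0 -133.0
cup [736.2084077  249.82615048  78.        ]
bottle [ 721.21613893 -262.79644614   98.        ]
```

Call:
play_rows(increments=[[25,32,0,0,0,0],[50,64,0,0,0,1],[75,96,0,0,0,2],[100,128,0,0,0,3],[125,160,0,0,0,4],[150,192,0,0,0,5],[175,224,0,0,0,6],[200,256,0,0,0,6]], grip=0, force=20)

```text
time_s: 0.77
position: [417.3, -381.4, 222.3]
eef_rot: [-3.141, 0.0, 0.432]
wrist_force: [0.4, -0.9, 0.4]
grip_width: 41.8
grip_force: 0.0
```

Call:
play_rows(increments=[[27,34,0,0,0,0],[54,68,0,0,0,0],[81,102,0,0,0,0],[108,136,0,0,0,0],[135,170,0,0,0,0],[162,204,0,0,0,0],[190,240,-30,0,0,0],[206,264,-60,0,0,0]])

```text
time_s: 1.43
position: [616.7, -129.8, 178.0]
eef_rot: [3.139, -0.006, 0.433]
wrist_force: [0.1, -0.4, -0.3]
grip_width: 1.1
grip_force: 0.0
```

Call:
play_rows(increments=[[10,8,0,0,0,0],[10,8,0,0,0,0],[10,8,0,0,0,0],[10,8,0,0,0,0],[10,8,0,0,0,0],[10,8,0,0,0,0],[10,8,0,0,0,0],[10,8,0,0,0,0]])

```text
time_s: 2.1
position: [623.1, -125.4, 176.8]
eef_rot: [3.141, -0.001, 0.43]
wrist_force: [0.6, 0.5, 0.9]
grip_width: 0.4
grip_force: 0.0
```

```bash
cat >> h.py <<'E'
from scipy.spatial.transform import Rotation as Ro
def wrist():
    s=sense(); c=camera("wrist"); T=np.eye(4); T[:3,:3]=Ro.from_euler("xyz",s["eef_rot"]).as_matrix(); T[:3,3]=s["position"]
    c["cam_to_world"]=T@np.array(c["tool_from_camera"]); return c
E
python3 - <<'E'
from h import *
import pickle
c=wrist(); pickle.dump(c,open("w1.pkl","wb")); cv2.imwrite("pics/w1.png",c["frame"]); print(c["cam_to_world"].round(2))
E
```

```text
[[ 4.2000e-01  8.7000e-01  2.7000e-01  6.9690e+02]
 [-9.1000e-01  4.0000e-01  1.3000e-01 -9.1520e+01]
 [ 0.0000e+00 -3.0000e-01  9.5000e-01  3.3859e+02]
 [ 0.0000e+00  0.0000e+00  0.0000e+00  1.0000e+00]]
```

View pics/w1.png

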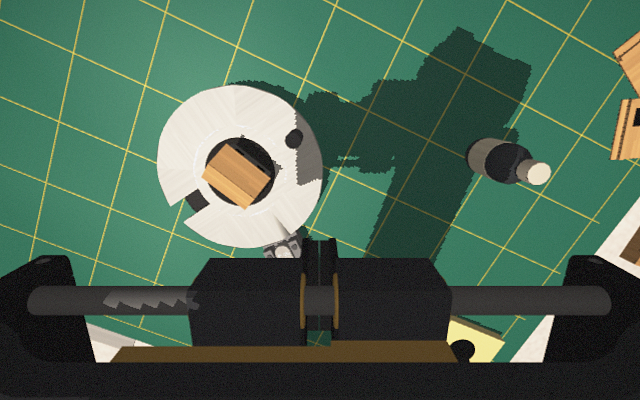

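The wrist view shows the peg top at about (294,139), the disc's left rim at 157 and right rim at about 322, its top rim at 85 and bottom rim at about 248, and the closed fingers near (320,245).

```bash
python3 - <<'E'
from h import *
import pickle
c=pickle.load(open("w1.pkl","rb"))
for n,a in dict(peg=(294,139,71),L=(157,165,33),R=(322,170,33),T=(238,85,33),B=(245,248,33),slot=(197,206,33),bottle=(495,165,80)).items(): print(n,world(c,*a).round(1))
print(sense()["position"])
E
```

```text
peg [660.4 -86.   71. ]
L [577.8  24.7  33. ]
R [ 639.3 -121.5   33. ]
T [678.2 -21.   33. ]
B [530.8 -83.1  33. ]
slot [554.1 -23.2  33. ]
bottle [ 710.3 -243.1   80. ]
[ 623.135175   -125.19440968  176.60861252]
```

Call:
play_rows(increments=[[5,8,-20,0,0,0],[10,15,-45,0,0,0],[10,15,-70,0,0,0],[10,15,-90,0,0,0],[10,15,-110,0,0,0],[10,15,-120,0,0,0],[10,15,-128,0,0,0],[10,15,-131,0,0,0]])

```text
time_s: 2.82
position: [633.0, -109.5, 44.4]
eef_rot: [-3.141, 0.001, 0.431]
wrist_force: [0.4, 0.2, -0.6]
grip_width: 0.7
grip_force: 0.0
```

Call:
play_rows(increments=[[0,0,0,0,0,0],[0,0,0,0,0,0],[0,0,0,0,0,0],[0,0,0,0,0,0],[0,0,0,0,0,0],[0,0,0,0,0,0],[0,0,0,0,0,0],[0,0,0,0,0,0]])

```text
time_s: 3.48
position: [633.4, -109.5, 45.3]
eef_rot: [3.141, -0.0, 0.431]
wrist_force: [-0.5, -0.3, -0.7]
grip_width: 0.4
grip_force: 0.0
```

```bash
python3 - <<'E'
from h import *
p=sense()["position"]; print(p, sense()["joints"].round(2)); t0=-65
prev=None
for t in range(-65,40,4):
    a=np.radians(t); q=np.array([605+67*np.cos(a),-50+67*np.sin(a)]); print(t,q.round(1),(q-[633,-110]).round(1))
E
```

```text
[ 633.35972426 -109.54274381   45.32467524] [ 0.29  0.62 -0.26  1.75  0.21  0.8  -1.21]
-65 [ 633.3 -110.7] [ 0.3 -0.7]
-61 [ 637.5 -108.6] [4.5 1.4]
-57 [ 641.5 -106.2] [8.5 3.8]
-53 [ 645.3 -103.5] [12.3  6.5]
-49 [ 649.  -100.6] [16.   9.4]
-45 [652.4 -97.4] [19.4 12.6]
-41 [655.6 -94. ] [22.6 16. ]
-37 [658.5 -90.3] [25.5 19.7]
-33 [661.2 -86.5] [28.2 23.5]
-29 [663.6 -82.5] [30.6 27.5]
-25 [665.7 -78.3] [32.7 31.7]
-21 [667.5 -74. ] [34.5 36. ]
-17 [669.1 -69.6] [36.1 40.4]
-13 [670.3 -65.1] [37.3 44.9]
-9 [671.2 -60.5] [38.2 49.5]
-5 [671.7 -55.8] [38.7 54.2]
-1 [672.  -51.2] [39.  58.8]
3 [671.9 -46.5] [38.9 63.5]
7 [671.5 -41.8] [38.5 68.2]
11 [670.8 -37.2] [37.8 72.8]
15 [669.7 -32.7] [36.7 77.3]
19 [668.3 -28.2] [35.3 81.8]
23 [666.7 -23.8] [33.7 86.2]
27 [664.7 -19.6] [31.7 90.4]
31 [662.4 -15.5] [29.4 94.5]
35 [659.9 -11.6] [26.9 98.4]
39 [657.1  -7.8] [ 24.1 102.2]
```

Call:
play_rows(increments=[[4.5,1.4,0,0,0,4],[8.5,3.8,0,0,0,8],[12.3,6.5,0,0,0,12],[16,9.4,0,0,0,16],[19.4,12.6,0,0,0,20],[22.6,16,0,0,0,24],[25.5,19.7,0,0,0,28],[28.2,23.5,0,0,0,32]])

```text
time_s: 4.15
position: [661.4, -87.2, 45.2]
eef_rot: [3.141, 0.002, 0.993]
wrist_force: [0.1, -1.7, 2.1]
grip_width: 0.5
grip_force: 0.9
```

Call:
play_rows(increments=[[2.4,4,0,0,0,4],[4.5,8.2,0,0,0,8],[6.3,12.5,0,0,0,12],[7.9,16.9,0,0,0,16],[9.1,21.4,0,0,0,20],[10,26,0,0,0,24],[10.5,30.7,0,0,0,28],[10.8,35.3,0,0,0,32]])

```text
time_s: 4.82
position: [672.8, -51.9, 45.2]
eef_rot: [3.141, 0.002, 1.551]
wrist_force: [0.5, -1.4, -0.0]
grip_width: 0.4
grip_force: 0.8
```

Call:
play_rows(increments=[[-0.1,4.7,0,0,0,4],[-0.5,9.4,0,0,0,8],[-1.2,14,0,0,0,12],[-2.3,18.5,0,0,0,16],[-3.7,23,0,0,0,20],[-4.5,25.2,0,0,0,22],[-5.3,27.4,0,0,0,24],[-5.3,27.4,0,0,0,24]])

```text
time_s: 5.48
position: [667.1, -23.5, 45.2]
eef_rot: [3.141, 0.0, 1.968]
wrist_force: [0.8, -0.7, 0.2]
grip_width: 0.6
grip_force: 0.3
```

```bash
python3 - <<'E'
from h import *
import pickle
print(sense()["position"],sense()["eef_rot"],sense()["wrist_force"],sense()["joints"].round(2))
for n in ("top","side"):
    c=camera(n); pickle.dump(c,open(n+"2.pkl","wb"))
    a=c["frame"][165:265,310:420] if n=="top" else c["frame"][120:240,280:460]
    cv2.imwrite(f"pics/{n}2.png",cv2.resize(a,None,fx=4,fy=4,interpolation=cv2.INTER_CUBIC))
a,b=[cv2.imread(f"pics/{n}2.png") for n in("top","side")]
a=cv2.resize(a,(330,300)); b=cv2.resize(b,(450,300)); cv2.imwrite("pics/m2.png",np.hstack([a,b]))
E
```

```text
[667.12868345 -23.47590012  45.17788226] [3.14141286e+00 2.95101602e-04 1.96811978e+00] [ 0.81935695 -0.67821011  0.1705068 ] [ 0.4   0.73 -0.64  1.67  0.53  0.92 -0.05]
```

View pics/m2.png

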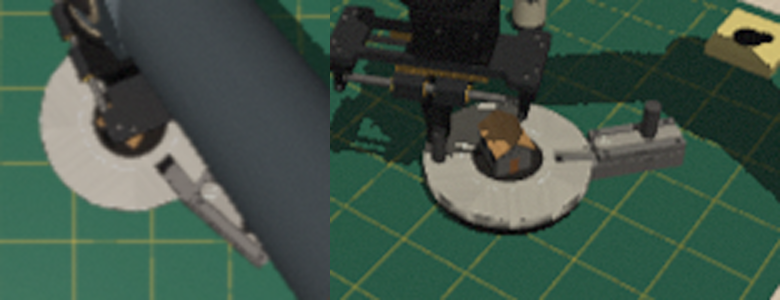

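Call:
play_rows(increments=[[-1.1,2.1,0,0,0,2],[-2.1,4.2,0,0,0,4],[-3.2,6.2,0,0,0,6],[-4.3,8.3,0,0,0,8],[-4.3,8.3,0,0,0,8],[-4.3,8.3,0,0,0,8],[-3,5,0,0,0,6],[-2,3,0,0,0,4]])

```text
time_s: 6.25
position: [665.0, -20.5, 45.1]
eef_rot: [-3.142, -0.0, 2.033]
wrist_force: [-0.5, -0.5, 0.5]
grip_width: 0.3
grip_force: 0.0
```

Call:
play_rows(increments=[[0,0,10,0,0,0],[0,0,30,0,0,0],[0,0,60,0,0,0],[0,0,90,0,0,0],[0,0,120,0,0,0],[0,0,140,0,0,0],[0,0,140,0,0,0],[0,0,140,0,0,0]])

```text
time_s: 6.92
position: [665.7, -19.9, 187.3]
eef_rot: [3.139, 0.001, 2.037]
wrist_force: [-0.0, -0.1, 0.2]
grip_width: 0.4
grip_force: 0.0
```

```bash
python3 - <<'E'
from h import *
import pickle
c=wrist(); pickle.dump(c,open("w2.pkl","wb")); cv2.imwrite("pics/w2.png",c["frame"])
E
```

```text
(no output)
```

View pics/w2.png

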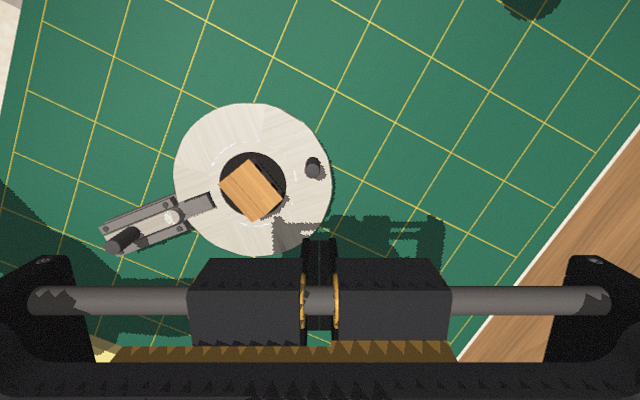

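The slot at about (197,205) now lies nearly in line with the bar. The nose is near (176,216), the post near (125,237) and the peg near (313,167).

```bash
python3 - <<'E'
from h import *
import pickle
c=pickle.load(open("w2.pkl","rb"))
cen=np.array([605.5,-50])
pts=dict(slot=(199,204,33),peg=(313,164,71),pegmid=(313,170,52),nose=(180,213,32),ge1=(99,228,32),ge2=(118,256,32),post=(122,240,65),L=(173,180,33),R=(332,180,33),T=(250,103,33),B=(250,257,33))
for n,a in pts.items():
    p=world(c,*a); d=p[:2]-cen; print(n,p.round(1),np.hypot(*d).round(1),np.degrees(np.arctan2(d[1],d[0])).round(1))
a=c["frame"][90:270,80:340]; cv2.imwrite("pics/w2c.png",cv2.resize(a,None,fx=3,fy=3,interpolation=cv2.INTER_CUBIC))
E
```

```text
slot [562.6 -93.6  33. ] 61.2 -134.6
peg [646.4   3.3  71. ] 67.2 52.5
pegmid [650.3  -5.3  52. ] 63.3 45.0
nose [ 548.1 -112.3   32. ] 84.7 -132.7
ge1 [ 477.1 -166.7   32. ] 173.5 -137.7
ge2 [ 504.2 -189.8   32. ] 172.6 -125.9
post [ 515.6 -146.1   65. ] 131.6 -133.1
L [530.3 -81.3  33. ] 81.5 -157.4
R [673.4  -9.6  33. ] 79.0 30.7
T [570.6  21.8  33. ] 79.9 115.9
B [ 633.2 -126.    33. ] 80.9 -70.0
```

View pics/w2c.png

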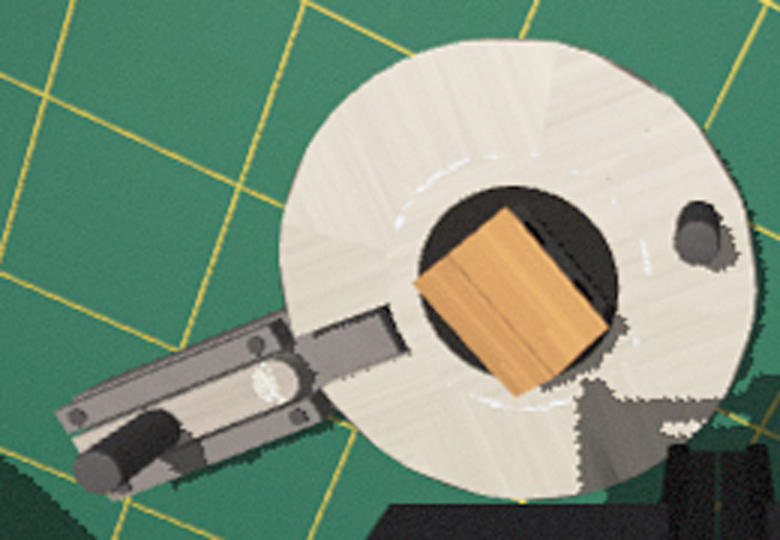

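```bash
python3 - <<'E'
from h import *
import pickle
c=pickle.load(open("w2.pkl","rb"))
cen=np.array([604.5,-51])
for n,(a,b,z) in dict(slotin=(399,331,33),slotmid=(354,349,33),peg=(697,240,71),nose=(305,379,32),post=(97,470,70),ge=(90,455,32)).items():
    p=world(c,80+(a-1)/3,90+(b-1)/3,z); d=p[:2]-cen; print(n,p.round(1),np.hypot(*d).round(1),np.degrees(np.arctan2(d[1],d[0])).round(1))
E
```

```text
slotin [573.6 -83.2  33. ] 44.7 -133.8
slotmid [562.1 -96.3  33. ] 62.0 -133.1
peg [647.8  -1.6  71. ] 65.7 48.7
nose [ 550.4 -114.8   32. ] 83.6 -130.3
post [ 511.  -153.2   70. ] 138.6 -132.5
ge [ 491.4 -176.7   32. ] 169.1 -132.0
```

Call:
play_rows(increments=[[-25,-23,0,0,0,4],[-52,-47,0,0,0,8],[-79,-71,0,0,0,12],[-106,-96,0,0,0,16],[-133,-121,0,0,0,20],[-157,-144,0,0,0,21.7],[-180,-165,0,0,0,21.7],[-180,-165,0,0,0,21.7]])

```text
time_s: 7.63
position: [478.8, -191.1, 182.7]
eef_rot: [-3.135, -0.005, 2.407]
wrist_force: [-0.6, -0.4, -0.1]
grip_width: 0.6
grip_force: 0.0
```

Call:
play_rows(increments=[[0,0,-20,0,0,0],[0,0,-50,0,0,0],[0,0,-80,0,0,0],[0,0,-105,0,0,0],[0,0,-125,0,0,0],[0,0,-135,0,0,0],[0,0,-142,0,0,0],[0,0,-142,0,0,0]])

```text
time_s: 8.3
position: [484.3, -184.7, 41.9]
eef_rot: [-3.141, -0.003, 2.416]
wrist_force: [-0.5, 0.2, -0.3]
grip_width: 0.2
grip_force: 0.0
```

Call:
play_rows(increments=[[4,4.5,1,0,0,0],[8,9,1,0,0,0],[12,13.5,1,0,0,0],[15,16.8,1,0,0,0],[18,20.2,1,0,0,0],[21,23.6,1,0,0,0],[24,27,1,0,0,0],[26.6,29.9,1,0,0,0]])

```text
time_s: 8.97
position: [512.0, -155.4, 44.4]
eef_rot: [-3.141, 0.001, 2.416]
wrist_force: [-1.0, -2.4, 2.3]
grip_width: 0.7
grip_force: 1.3
```

Call:
play_rows(increments=[[1.3,1.5,0,0,0,0],[2.7,3,0,0,0,0],[4,4.5,0,0,0,0],[5.3,6,0,0,0,0],[5.3,6,0,0,0,0],[5.3,6,0,0,0,0],[5.3,6,0,0,0,0],[5.3,6,0,0,0,0]])

```text
time_s: 9.63
position: [516.8, -149.1, 44.0]
eef_rot: [3.141, -0.0, 2.416]
wrist_force: [-0.9, -0.9, 0.2]
grip_width: 0.3
grip_force: 0.2
```

Call:
play_rows(increments=[[0.7,0.75,0,0,0,0],[1.3,1.5,0,0,0,0],[2,2.2,0,0,0,0],[2.7,3,0,0,0,0],[3.3,3.7,0,0,0,0],[4,4.5,0,0,0,0],[4,4.5,0,0,0,0],[4,4.5,0,0,0,0]])

```text
time_s: 10.3
position: [520.9, -144.7, 44.1]
eef_rot: [3.141, -0.0, 2.416]
wrist_force: [-1.2, -1.0, 0.6]
grip_width: 0.8
grip_force: 0.7
```

Call:
play_rows(increments=[[0.7,0.75,0,0,0,0],[1.3,1.5,0,0,0,0],[2,2.2,0,0,0,0],[2.7,3,0,0,0,0],[2.7,3,0,0,0,0],[2.7,3,0,0,0,0],[2.7,3,0,0,0,0],[2.7,3,0,0,0,0]])

```text
time_s: 10.97
position: [523.8, -141.7, 44.2]
eef_rot: [3.141, 0.0, 2.416]
wrist_force: [-1.0, -0.0, -0.2]
grip_width: 0.6
grip_force: 0.6
```

Call:
play_rows(increments=[[0.7,0.75,0,0,0,0],[1.3,1.5,0,0,0,0],[2,2.2,0,0,0,0],[2.7,3,0,0,0,0],[2.7,3,0,0,0,0],[2.7,3,0,0,0,0],[2.7,3,0,0,0,0],[2.7,3,0,0,0,0]])

```text
time_s: 11.63
position: [525.0, -140.2, 44.0]
eef_rot: [-3.138, -0.001, 2.415]
wrist_force: [-5.2, -3.7, 2.1]
grip_width: 0.3
grip_force: 3.1
```

Call:
play_rows(increments=[[0.7,0.7,0,0,0,0],[1.3,1.5,0,0,0,0],[1.3,1.5,0,0,0,0],[1.3,1.5,0,0,0,0],[-3,-3.4,0,0,0,0],[-8,-9,0,0,0,0],[-15,-17,0,0,0,0],[-20,-22.5,0,0,0,0]])

```text
time_s: 12.3
position: [506.1, -162.1, 44.3]
eef_rot: [3.141, 0.001, 2.416]
wrist_force: [-0.1, -0.9, -0.0]
grip_width: 0.3
grip_force: 0.0
```

Call:
play_rows(increments=[[0,0,10,0,0,0],[0,0,40,0,0,0],[0,0,75,0,0,0],[-10,-15,110,0,0,0],[-20,-40,145,0,0,0],[-20,-70,160,0,0,0],[-20,-100,160,0,0,0],[-20,-100,160,0,0,0]])

```text
time_s: 12.97
position: [486.3, -269.1, 206.1]
eef_rot: [-3.14, 0.006, 2.406]
wrist_force: [-0.6, -0.8, -0.9]
grip_width: 0.0
grip_force: 0.0
```

```bash
python3 - <<'E'
from h import *
print(sense()["position"])
w=wrist(); s=camera("side"); print(w["cam_to_world"][:3,3])
b=cv2.resize(s["frame"][130:220,300:440],(560,360)); 
import pickle; pickle.dump((w,s),open("f.pkl","wb"))
cv2.imwrite("pics/f.png",np.vstack([cv2.resize(w["frame"],(384,240)),b[:,:384]*0])if 0 else b); cv2.imwrite("pics/fw.png",w["frame"])
E
```

```text
[ 486.27484761 -269.13650708  206.13412782]
[ 422.85807481 -213.47684321  367.42426903]
```

View pics/f.png

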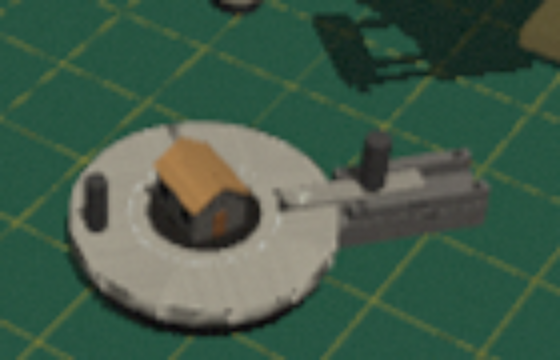

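View pics/fw.png

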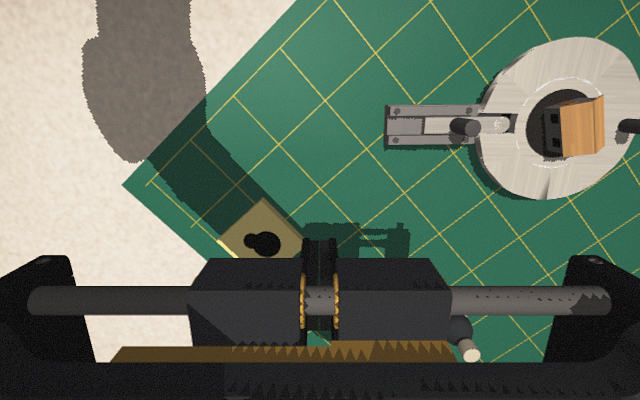

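The bar's nose, at about (509,124), sits close to the slot's inner end at about (515,123), and the house is upright and central. I'll check the travel, then hand in.

```bash
python3 - <<'E'
from h import *
import pickle
w,s=pickle.load(open("f.pkl","rb"))
cen=np.array([605,-50.5])
for n,a in dict(nose=(509,124,32),slotin=(515,123,33),post=(461,127,70)).items():
    p=world(w,*a); d=p[:2]-cen; print(n,p.round(1),np.hypot(*d).round(1),np.degrees(np.arctan2(d[1],d[0])).round(1))
p=world(s,300+377/4,130+140/4,70); print("post side",p,np.hypot(*(p[:2]-cen)))
p=world(s,300+282/4,130+197/4,32); print("nose side",p,np.hypot(*(p[:2]-cen)))
E
```

```text
nose [570.2 -88.2  32. ] 51.3 -132.7
slotin [573.  -83.5  33. ] 46.0 -134.1
post [ 526.8 -135.8   70. ] 115.8 -132.5
post side [ 533.52510898 -122.62241314   70.        ] 101.53965985087191
nose side [571.78855074 -85.23918255  32.        ] 48.06049485440052
```

```bash
python3 -c "
from workcell import *
print(finish_job())"
```

```text
the job is handed in; nothing more can be done
None
```

The disc was turned until its slot faced the bar and the bar pushed in until it met its stop, with the nose measured about 50 mm from the axis. The house was upright in the middle, the arm was clear, and the job is handed in; no verdict was shown.

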